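# Fit the diffuser and hold the ball-lens tray in the viewer's beam

### The job

From the filter rack, take the white frosted diffuser plate and slide it down into the filter slot in front of the viewer's lamp until it is fully home, lowering it gently rather than dropping it, and let go of it. Then pick up the lens tray by its handle and, without touching the loose ball lens or letting it roll out of its pocket, carry it to the viewer and hold it level there, with the ball centred in the light beam midway between the filter holder and the microscope's objective; finish while still holding it there, the tray resting on nothing but your gripper. Leave the other filters and all other things on the table where they are.

Things in the scene. Friction and masses are not known exactly. Their poses are not given: they have to be found in the camera images.
- viewer: fixed grey ball-lens viewer, base 96 mm (x) by 495 mm (y) under an aluminium rail. Origin on the table under the focus; z up, +y along the beam to the lamp, +x away from the robot. Filter holder and condenser from y +70, lamp house y +130 to +215, 185 mm high; the microscope on the -y side. No part but the focus knobs (x +-52 at y -165) passes x +-48 mm; the -x side is open
- objective (a point): front of the microscope's objective, a steel nose 20 mm thick on the beam axis, 65 mm to -y of the focus, 130 mm above the table; behind it the level tube (38 mm thick) and, at viewer y -250 to -330, the slanting eyepiece, up to 225 mm high
- slot_seat (a point): centre of the filter slot's floor, 95 mm above the table, viewer y +80; axes as the viewer's. The slot opens upward, 62 mm wide (x), 7 mm across (y), 60 mm deep, then 45-degree lead-in lips 4 mm wide and high; black holder 80 x 19 mm, its top 64 mm above this point. A plate is home when its underside stands on this floor
- focus (a point): the viewing point on the beam axis, 130 mm above the table, 65 mm from the objective and 70 mm from the filter holder; nothing above it, and below it nothing higher than the rail (40 mm above the table); axes as the viewer's
- rack: grey plastic filter rack, fixed, 80 mm (x) by 170 mm (y), 48 mm high, with three upright slots 60 mm apart along its y (at y -60, 0 and +60), each 64 mm by 7 mm, their floor 8 mm above the table. Origin on the table at its centre
- diffuser: white frosted plate in a black frame: 60 mm wide (x), 5 mm thick (y), 70 mm high; on its top edge a white grip bar 36 mm long (x), 10 mm thick (y), 35 mm high (70 to 105 mm above the underside); 80 g. Origin at the centre of its underside, z up. Stands in any one of the rack's slots, x along the rack's x; 50 mm free between grip bars. Either face may point to the lamp
- red_filter: red colour filter of the same make and size, red grip bar, in another slot of the rack: leave it there
- blue_filter: blue colour filter of the same make and size, blue grip bar, in another slot of the rack: leave it there
- tray: lens tray, 0.1 to 0.17 kg, flat on the table: black plate 70 (x) by 64 mm (y), 8 mm thick, centred 100 mm along +x from the origin, a neck 26 mm wide and 8 mm thick, and an upright aluminium handle bar over the origin, 40 mm long (x), 12 mm thick (y), top 50 mm above the underside. Origin at the underside below the handle's middle; z up, +x from handle to ball
- handle (a point): grip point of the tray's handle, 36 mm above the tray's underside, 14 mm below the handle's top; axes as the tray's
- pocket (a point): where the ball's centre is when it rests in the middle of the tray's pocket: 100 mm along +x from the tray's origin and 20 mm above its underside. The pocket is a round recess 24 mm across and 3 mm deep (white ticks around it); the ball has 3 mm of play and rolls over the rim at about 35 degrees of tilt, or sooner when jerked
- ball: the ball lens, pale blue glass, 30 mm diameter, 35 g, loose in the tray's pocket. Its axes turn as it rolls
- ball_center (a point): centre of the ball lens
- dispenser: white dispenser bottle with a blue cap, 52 mm across, 130 mm high, standing left of the tray; leave alone. Origin at its underside
- screwdriver: screwdriver 140 mm long lying in front of the robot; leave alone
- jar: amber glass jar with a black lid, 60 mm across, 70 mm high, to the right of the rack; leave alone. Origin at its underside
- lens_cap: black lens cap, 48 mm across, 14 mm high, lying flat in front of the viewer; leave alone

How it is judged (in metres and radians):
On the way, in this order (a step that is already met when the one before it is completed fails the run):
1. the diffuser stands fully home in the viewer's filter slot and has been let go (z of diffuser in the frame of slot_seat between -0.004 and 0.004 m and horizontal distance between diffuser and slot_seat below 0.005 m and angle between diffuser's own z axis and vertical below 0.08 rad and angle between the x axis of diffuser and the x axis of viewer, either way round below 0.08 rad and contact force between the fingers and diffuser below 0.1 N), for 0.2 s.
2. the tray is lifted off the table, ball in its pocket (height (world z) of tray above 0.04 m and contact force between the fingers and tray above 2 N and distance between ball_center and pocket below 0.01 m), for 0.2 s.
At the end, for the whole second after the job is handed in: Diffuser in the slot: underside within 4 mm of the slot floor, 5 mm of its centre, upright and in line within 0.08 rad. Tray held still by the gripper, level within 0.1 rad, touching neither viewer nor diffuser; ball in its pocket, its centre within 15 mm of the focus (z of diffuser in the frame of slot_seat between -0.004 and 0.004 m and horizontal distance between diffuser and slot_seat below 0.005 m and angle between diffuser's own z axis and vertical below 0.08 rad and angle between the x axis of diffuser and the x axis of viewer, either way round below 0.08 rad and distance between ball_center and focus below 0.015 m and distance between ball_center and pocket below 0.01 m and angle between tray's own z axis and vertical below 0.1 rad and linear speed of tray below 0.02 m/s and angular speed of tray below 0.15 rad/s and contact force between the fingers and tray above 2 N and contact force between tray and viewer below 0.1 N and contact force between tray and diffuser below 0.1 N); the arm keeps its last pose, push and grip.
It fails at once if the ball lens rolls out of its pocket (distance between ball_center and pocket above 0.012 m).
It fails at once if the robot touches the ball lens (contact force between any of the fingers, the arm and ball above 0.3 N).
It fails at once if the diffuser is dropped down the slot (faster than 0.4 m/s in it) (horizontal distance between diffuser and slot_seat below 0.012 m and z of diffuser in the frame of slot_seat below 0.06 m and linear speed of diffuser above 0.4 m/s).
It fails at once if a bystander is displaced by more than 20 mm (the other filters, dispenser, screwdriver, jar, lens cap) (distance of any of red_filter, blue_filter, dispenser, screwdriver, jar, lens_cap from where it was at the start of the episode above 0.02 m).
It also fails if it takes over 66 s, if anything falls off the work surface, if the arm or the gripper's body presses on something with over 40 N, if the wrist force passes 120 N, or if a joint passes its speed limit or range.

### The arm

A 6-joint arm with a two-finger parallel gripper is mounted at the origin on the work surface. World frame = base frame: x ahead of the robot, y to its left, z up, the work surface at z = 0. Lengths are in m, angles in degrees, forces in N, time in s.
With the tool pointing down it reaches from about 0.25 to 0.725 m from the base axis. Payload 9.7 kg.
Tool frame: the origin (TCP) lies between the finger pads; the fingertips stand 25 mm ahead of it and the grasp point (between the pads) lies 6 mm ahead of it; z points along the fingers, y is the line along which they close (so a half turn about z gives the same grasp; the last joint's range is limited). The gripper opens to 85 mm and grips with 20 to 120 N. Pads are 22 mm wide; open, the fingers measure 114 mm over their backs; the gripper's body (76 mm by 85 mm) begins 54 mm behind the grasp point. The pads swing forward as they close: fully open they stand 13 mm farther back than shut.
Start: joints at [74.198, 4.979, 10.078, 95.1, 0, 90], TCP at [0.15, 0.529, 0.256] pointing down, gripper open.
Joint ranges: [-179.16, 179.16], [-48.56, 103.87], [-65.8, 70.77], [-126.05, 130.52], [-82.76, 87.17], [-180, 180]. Speed limits (degrees/s): [127.2, 127.2, 147.25, 180, 180, 180].

### API

Orientations are given as [roll, pitch, yaw] about the fixed x, y, z axes, in that order (R = Rz(yaw) Ry(pitch) Rx(roll)).
In Python, from workcell import bot, optics gives the robot as it stands (bot), with the cameras (optics).
- The arm moves only by the shell command python3 drive.py [FORCE], which reads ROWS from standard input. ROWS is a JSON list of rows, 1 to 5 of them, each an object with the fields tx, ty, tz (the shift in m), yaw (a turn about the tool's z in degrees), jaw (the finger opening in m); a field left out counts as zero (the opening has to be given); each row is the pose to reach, as a shift and turn from the pose commanded when the command began, along the tool's axes at that moment; what a row does not reach only later rows make up. A row lasts 1/12 s, in which the tool goes at most 0.0417 m and 7.16 degrees, less where a joint would pass 70% of its speed; a pose out of reach is approached as far as the arm can. The fingers move at their own pace and stop on an object; FORCE is the grip in N (left out, the last holds). Time passes only in rows, so rows that do not move let the fingers close. It prints the time, the measured TCP pose, the force, the opening and the grip force at its end. Input that does not fit is refused with a message, and nothing moves.
- bot.get_obs(): the state, without advancing time (a new reading comes with each control period).
- optics.camera(name): name is "side" or "top" or "wrist"; returns the picture (400x640x3 uint8, blue, green, red); there is no depth.
- optics.camera_info(name): a dict with "mtx" (3x3 intrinsics, pixels), "extrinsics" (4x4, takes a point from camera to world coordinates). Camera axes: x right, y down, z forward; pixel columns grow to the right and rows downward; lengths in m; the calibration is good to about 2 mm. A picture is of the moment at which its call begins: read the wrist's pose just before it. camera_info takes no time and is no camera call; for the wrist camera it gives the pose at the moment of the call.
- bot.job_done(): hands the job in; it is judged then, once.
The state is a dict: "time": time; "q": joint angles; "qd": joint speeds; "joint_efforts": joint torques, N m; "ee_pos": TCP position; "tcp_rot": TCP orientation; "wrist_force": force on the tool from outside, world axes, zero at the start; "torque": the same for the moment, N m; "opening": finger opening in m; "grasp_force": force on a finger pad.
Only numpy, scipy, OpenCV 4.12 (cv2) and the standard library are available. Lean on these libraries where they do the work, as an engineer would, in place of code of your own. Each camera call takes 0.05 s, during which the arm holds its last target. There are 200 camera calls.

## Working session

There is one attempt and no reset: what is moved stays moved. The work goes in short steps, Python scripts to look and compute and a shell command to move; the robot and the scene stay as the last step left them, time stands still between calls to the robot, and variables do not carry over. Pictures are saved under pics/ and viewed, at most 10 in all, crops included, and the job is handed in when it is done.

```bash
ls; mkdir -p pics; python3 - <<'E'
from workcell import bot, optics
import cv2,numpy as np
np.set_printoptions(precision=4,suppress=True)
for n in ["side","top","wrist"]:
    i=optics.camera_info(n);print(n,i["mtx"],i["extrinsics"])
    cv2.imwrite(f"pics/{n}0.png",optics.camera(n))
o=bot.get_obs();print(o["time"],o["ee_pos"],o["tcp_rot"],o["opening"])
E
```

```text
drive.py
pics
workcell.py
side [[400.9595   0.     322.3208]
 [  0.     400.9595 198.5958]
 [  0.       0.       1.    ]] [[ 0.9432 -0.2621  0.2039  0.2796]
 [-0.3316 -0.712   0.6189 -0.7466]
 [-0.0171 -0.6514 -0.7585  1.031 ]
 [ 0.      0.      0.      1.    ]]
top [[478.4563   0.     312.4803]
 [  0.     478.4563 197.7116]
 [  0.       0.       1.    ]] [[-0.0289 -0.9848  0.1715  0.3016]
 [-0.9996  0.0285 -0.0049  0.0078]
 [-0.0001 -0.1716 -0.9852  1.4139]
 [ 0.      0.      0.      1.    ]]
wrist [[323.1598   0.     322.7419]
 [  0.     323.1598 204.8742]
 [  0.       0.       1.    ]] [[ 0.2721  0.9243  0.2677  0.0809]
 [ 0.9623 -0.2609 -0.0774  0.5475]
 [-0.0016  0.2787 -0.9604  0.3725]
 [ 0.      0.      0.      1.    ]]
0.15 [0.1497 0.5291 0.2557] [-179.9404   -0.0009  164.2009] 0.08554571727479858
```

View pics/top0.png

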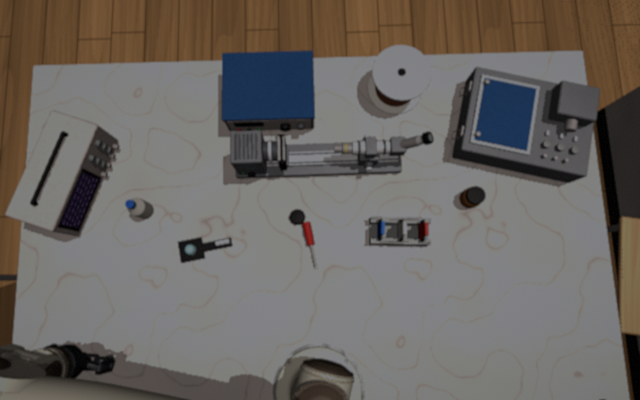

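View pics/side0.png

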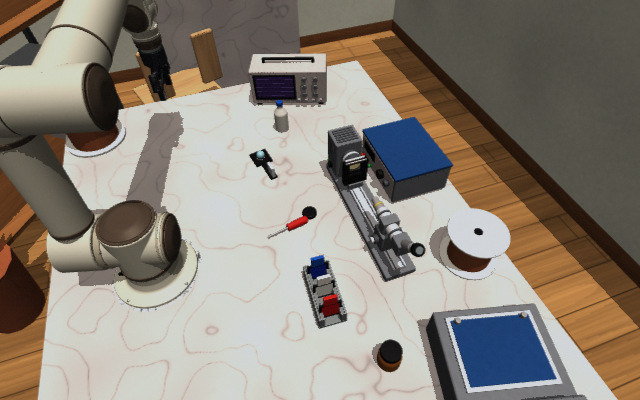

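The top view shows the rack at (400,231) with the blue bar at (381,229), the red at (424,230) and the white diffuser in the middle slot at about (403,230). The tray's ball is at (190,249), its handle near (222,242), and the viewer lies along row ~150 from the lamp (250,150) to the eyepiece (425,138). The side view agrees: rack at (324,290), tray at (263,163).

```bash
cat > h.py <<'E'
from workcell import bot, optics
import cv2,numpy as np
from scipy.spatial.transform import Rotation as Ro
np.set_printoptions(precision=4,suppress=True)
def ray(info,uv):
    K,E=info["mtx"],info["extrinsics"]
    d=E[:3,:3]@np.linalg.solve(K,np.array([*uv,1.]));return E[:3,3],d/np.linalg.norm(d)
def onz(info,uv,z):
    c,d=ray(info,uv);return c+d*(z-c[2])/d[2]
def tri(*obs):
    A=np.zeros((3,3));b=np.zeros(3)
    for i,uv in obs:
        c,d=ray(i,uv);P=np.eye(3)-np.outer(d,d);A+=P;b+=P@c
    X=np.linalg.solve(A,b)
    return X,[np.linalg.norm((np.eye(3)-np.outer(d,d))@(X-c)) for c,d in (ray(i,u) for i,u in obs)]
def proj(info,X):
    E=info["extrinsics"];p=info["mtx"]@(E[:3,:3].T@(np.asarray(X)-E[:3,3]));return p[:2]/p[2]
def togo(X,yaw):  # shift in current tool axes to put TCP at X, turn to yaw (mod 180)
    o=bot.get_obs();R=Ro.from_euler("xyz",o["tcp_rot"],degrees=True)
    t=(yaw-o["tcp_rot"][2]+90)%180-90
    print("tcp",o["ee_pos"],o["tcp_rot"],"shift",R.inv().apply(np.array(X)-o["ee_pos"]),"yaw change",t,"-> tool z turn",-t)
E
python3 - <<'E'
from h import *
t=optics.camera_info("top");s=optics.camera_info("side")
for n,a,b in [("blue top",(381,222),(318,258)),("red",(425,223),(331,297)),("ball",(190,249),(263,155)),("tube eyepiece",(428,138),(417,249))]: print(n,tri((t,a),(s,b)))
for n,uv,z in [("rack c",(400,238),0.048),("diff top",(403,231),.113),("handle",(222,242),.05),("ball",(190,249),.02),("lampL",(233,152),.185),("base -y end",(401,171),0.02),("base +y",(235,176),.02),("nose",(340,148),.13),("disp",(132,203),.13)]: print(n,onz(t,uv,z))
E
```

```text
blue top (array([ 0.4522, -0.1851,  0.1026]), [np.float64(0.004290088351516323), np.float64(0.004290088351516214)])
red (array([ 0.4456, -0.3058,  0.104 ]), [np.float64(0.004476102176755577), np.float64(0.004476102176755528)])
ball (array([0.4109, 0.3624, 0.0117]), [np.float64(0.006794071816493121), np.float64(0.00679407181649311)])
tube eyepiece (array([ 0.6632, -0.3057,  0.2056]), [np.float64(0.0011693235954999314), np.float64(0.0011693235955000092)])
rack c [ 0.4154 -0.2454  0.048 ]
diff top [ 0.4289 -0.2427  0.113 ]
handle [0.4186 0.2623 0.05  ]
ball [0.4035 0.3607 0.02  ]
lampL [0.6446 0.2088 0.185 ]
base -y end [ 0.6176 -0.2657  0.02  ]
base +y [0.6166 0.2299 0.02  ]
nose [ 0.6628 -0.0789  0.13  ]
disp [0.5248 0.4923 0.13  ]
```

```bash
python3 - <<'E'
from h import *
togo([.36,-.22,.30],180)
E
```

```text
tcp [0.1497 0.5291 0.2557] [-179.9404   -0.0009  164.2009] shift [-0.4063 -0.6636 -0.0436] yaw change 15.799136543683801 -> tool z turn -15.799136543683801
```

```bash
echo '[{"tx":-0.022, "ty":-0.036, "tz":-0.044, "jaw":0.085}, {"tx":-0.044, "ty":-0.072, "tz":-0.044, "yaw":-3, "jaw":0.085}, {"tx":-0.066, "ty":-0.108, "tz":-0.044, "yaw":-7, "jaw":0.085}, {"tx":-0.088, "ty":-0.144, "tz":-0.044, "yaw":-12, "jaw":0.085}, {"tx":-0.11, "ty":-0.18, "tz":-0.044, "yaw":-15.8, "jaw":0.085}]' | python3 drive.py; python3 -c "
from h import *
print(bot.get_obs()['q']);togo([.36,-.22,.30],180)"
```

```text
time: 0.57
ee_pos: [0.202, 0.3406, 0.3002]
tcp_rot: [180.0, 0.0, -179.7]
wrist_force: [1.1, 0.1, 0.2]
opening: 0.0849
grasp_force: 0.0
[ 59.3269 -14.5542  -3.1594 101.3758  -0.0069  59.0236]
tcp [0.202  0.3406 0.3002] [ 179.9872    0.0157 -179.6968] shift [-0.155  -0.5614  0.0001] yaw change -0.3032389767734571 -> tool z turn 0.3032389767734571
```

```bash
echo '[{"tx":-0.01, "ty":-0.04, "jaw":0.085}, {"tx":-0.02, "ty":-0.08, "jaw":0.085}, {"tx":-0.032, "ty":-0.12, "jaw":0.085}, {"tx":-0.044, "ty":-0.16, "jaw":0.085}, {"tx":-0.055, "ty":-0.2, "jaw":0.085}]' | python3 drive.py; echo '[{"tx":-0.01, "ty":-0.04, "jaw":0.085}, {"tx":-0.02, "ty":-0.08, "jaw":0.085}, {"tx":-0.032, "ty":-0.12, "jaw":0.085}, {"tx":-0.044, "ty":-0.16, "jaw":0.085}, {"tx":-0.055, "ty":-0.2, "jaw":0.085}]' | python3 drive.py;  echo '[{"tx":-0.01, "ty":-0.04, "jaw":0.085}, {"tx":-0.02, "ty":-0.08, "jaw":0.085}, {"tx":-0.032, "ty":-0.12, "jaw":0.085}, {"tx":-0.045, "ty":-0.16, "jaw":0.04}, {"tx":-0.045, "ty":-0.16, "jaw":0.04}]' | python3 drive.py; python3 - <<'E'
from h import *
o=bot.get_obs();print(o['ee_pos'],o['tcp_rot'])
i=optics.camera_info("wrist");np.savez("w1.npz",**i);cv2.imwrite("pics/w1.png",optics.camera("wrist"));
E
```

```text
time: 0.98
ee_pos: [0.2565, 0.1414, 0.3002]
tcp_rot: [180.0, 0.0, -179.9]
wrist_force: [1.1, -0.2, 0.1]
opening: 0.0852
grasp_force: 0.0
time: 1.4
ee_pos: [0.3078, -0.0448, 0.3004]
tcp_rot: [180.0, 0.1, -180.0]
wrist_force: [0.8, 0.6, 0.5]
opening: 0.085
grasp_force: 0.0
time: 1.82
ee_pos: [0.354, -0.2083, 0.2981]
tcp_rot: [180.0, -0.1, 179.7]
wrist_force: [0.0, 0.1, 0.5]
opening: 0.0633
grasp_force: 0.0
[ 0.354  -0.2083  0.2981] [179.9991  -0.1294 179.7324]
```

View pics/w1.png

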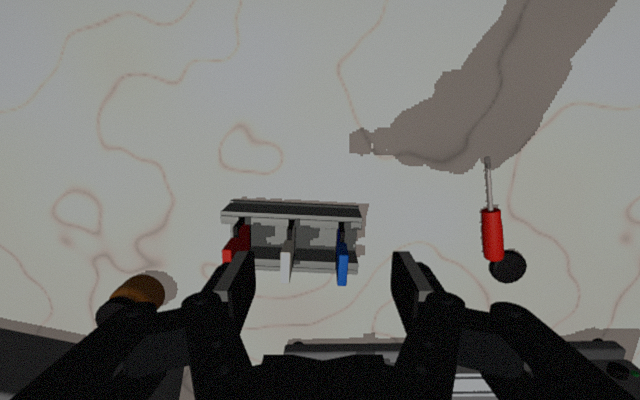

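The wrist view shows the white bar near (290,262) between red (236,245) and blue (342,260); the rack spans columns 221–361. I'll take a second view from farther -y.

```bash
echo '[{"tx":0.02, "ty":-0.04, "tz":0.02, "jaw":0.04}, {"tx":0.02, "ty":-0.075, "tz":0.02, "jaw":0.04}, {"tx":0.02, "ty":-0.1, "tz":0.02, "jaw":0.04}, {"tx":0.02, "ty":-0.1, "tz":0.02, "jaw":0.04}, {"tx":0.02, "ty":-0.1, "tz":0.02, "jaw":0.04}]' | python3 drive.py; python3 - <<'E'
from h import *
i=optics.camera_info("wrist");np.savez("w2.npz",**i);b=optics.camera("wrist");cv2.imwrite("pics/w2.png",b)
a=cv2.imread("pics/w1.png")
w2=proj(i,[.415,-.245,.06]);print(w2)
u,v=int(w2[0])-80,int(w2[1])-30
f=lambda m,u,v:cv2.resize(m[v:v+75,u:u+160],None,fx=4,fy=4,interpolation=cv2.INTER_CUBIC)
cv2.imwrite("pics/c1.png",np.vstack([f(a,210,195),f(b,u,v)]));print("org2",u,v)
E
```

```text
time: 2.28
ee_pos: [0.3327, -0.303, 0.2799]
tcp_rot: [179.9, -0.0, 179.9]
wrist_force: [0.9, 0.3, 0.3]
opening: 0.0401
grasp_force: 0.0
[374.7979 252.4915]
org2 294 222
```

View pics/c1.png

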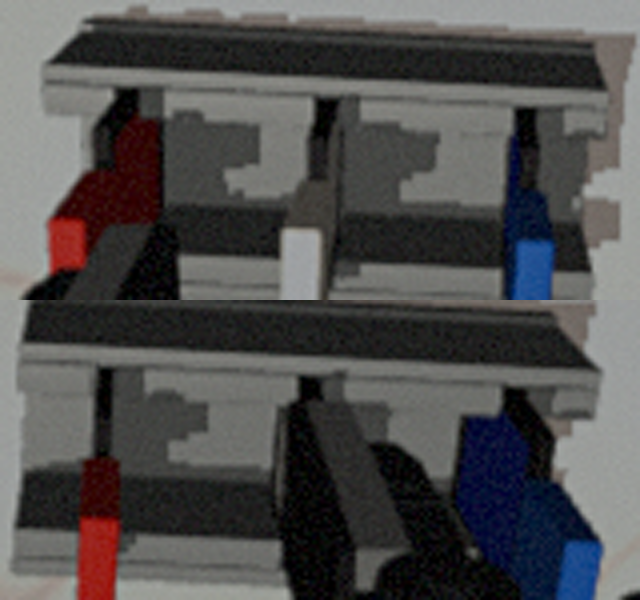

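```bash
python3 - <<'E'
from h import *
a=dict(np.load("w1.npz"));b=dict(np.load("w2.npz"))
P1=lambda u,v:(210+(u+.5)/4-.5,195+(v+.5)/4-.5);P2=lambda u,v:(294+(u+.5)/4-.5,222+(v-300+.5)/4-.5)
for n,p,q in [("redL",(50,219),(81,517)),("redR",(87,219),(119,517)),("blueL",(515,240),(563,542)),("blueR",(552,240),(602,542)),("rackNL",(45,66),(20,344)),("rackNR",(606,91),(600,372))]: print(n,*tri((a,P1(*p)),(b,P2(*q))))
for p in [(282,229),(322,229)]: print("white@.113",onz(a,P1(*p),.113))
E
```

```text
redL [ 0.4177 -0.3128  0.1092] [np.float64(0.00010981435529958599), np.float64(0.00010981435529951999)]
redR [ 0.4179 -0.3034  0.1089] [np.float64(0.00010843625756307078), np.float64(0.00010843625756319102)]
blueL [ 0.4234 -0.1937  0.1112] [np.float64(0.00012540036303786104), np.float64(0.00012540036303791566)]
blueR [ 0.4232 -0.1842  0.1117] [np.float64(9.149908202512274e-05), np.float64(9.149908202504944e-05)]
rackNL [ 0.3969 -0.332   0.044 ] [np.float64(7.946504813969628e-05), np.float64(7.946504813978706e-05)]
rackNR [ 0.4043 -0.1637  0.048 ] [np.float64(0.00010913638121700158), np.float64(0.00010913638121709016)]
white@.113 [ 0.4192 -0.2529  0.113 ]
white@.113 [ 0.4192 -0.2428  0.113 ]
```

The crops give red/blue bar near-top edges cleanly (red (50–87,219), blue (515–552,240)), white at (282–322,229) in the first view; in the second a finger hides it. Rack yaw is ≈ -2.6°. Next are two views of the viewer, the first also showing the diffuser.

```bash
echo '[{"tx":-0.04, "ty":0.04, "tz":-0.03, "jaw":0.04}, {"tx":-0.08, "ty":0.08, "tz":-0.06, "jaw":0.04}, {"tx":-0.12, "ty":0.12, "tz":-0.08, "jaw":0.04}, {"tx":-0.15, "ty":0.16, "tz":-0.08, "jaw":0.04}, {"tx":-0.187, "ty":0.2, "tz":-0.08, "jaw":0.04}]' | python3 drive.py;echo '[{"jaw":0.04}, {"jaw":0.04}, {"jaw":0.04}, {"jaw":0.04}, {"jaw":0.04}]' | python3 drive.py >/dev/null; python3 - <<'E'
from h import *
togo([.52,.22,.36],180)
i=optics.camera_info("wrist");np.savez("w3.npz",**i);b=optics.camera("wrist");cv2.imwrite("pics/w3.png",b)
E
echo '[{"ty":0.04, "jaw":0.04}, {"ty":0.08, "jaw":0.04}, {"ty":0.12, "jaw":0.04}, {"ty":0.16, "jaw":0.04}, {"ty":0.2, "jaw":0.04}]' | python3 drive.py;echo '[{"ty":0.04, "jaw":0.04}, {"ty":0.08, "jaw":0.04}, {"ty":0.1, "jaw":0.04}, {"ty":0.1, "jaw":0.04}, {"ty":0.1, "jaw":0.04}]' | python3 drive.py; python3 - <<'E'
from h import *
i=optics.camera_info("wrist");np.savez("w4.npz",**i);b=optics.camera("wrist");cv2.imwrite("pics/w4.png",b)
a=cv2.imread("pics/w3.png")
cv2.imwrite("pics/c2.png",np.vstack([cv2.resize(a[90:390],None,fx=1.25,fy=1),cv2.resize(b[90:390],None,fx=1.25,fy=1)]))
E
```

```text
time: 2.75
ee_pos: [0.4673, -0.1594, 0.3525]
tcp_rot: [-180.0, 0.2, -179.9]
wrist_force: [0.3, -0.5, 0.4]
opening: 0.0402
grasp_force: 0.0
tcp [ 0.4658 -0.1629  0.3503] [-179.9912    0.0135  179.9332] shift [-0.0537  0.383  -0.0097] yaw change 0.06683610779526816 -> tool z turn -0.06683610779526816
time: 3.63
ee_pos: [0.4659, 0.0382, 0.3503]
tcp_rot: [180.0, 0.0, 179.9]
wrist_force: [0.4, -0.6, 0.0]
opening: 0.0399
grasp_force: 0.0
time: 4.05
ee_pos: [0.4664, 0.1376, 0.35]
tcp_rot: [-180.0, -0.0, -179.9]
wrist_force: [0.7, -1.1, 0.3]
opening: 0.0399
grasp_force: 0.0
```

View pics/c2.png

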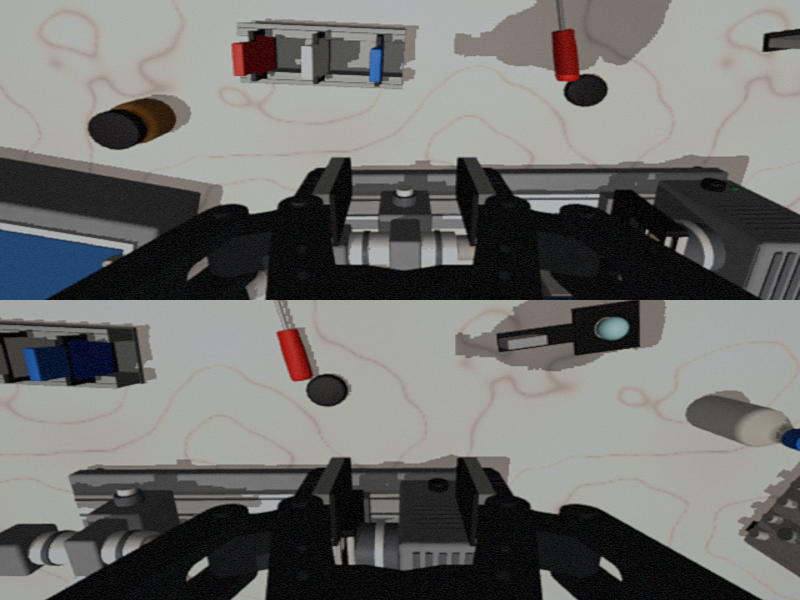

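View 3 (top) shows the white bar at crop (308,60) and part of the black holder near (650,215); view 4 shows the tray with its ball at (612,328), handle (525,342). The fingers hide most of the slot, so I move closer to get it beside the fingers from two sides.

```bash
echo '[{"tx":-0.04, "ty":0.02, "tz":0.02, "jaw":0.04}, {"tx":-0.08, "ty":0.04, "tz":0.02, "jaw":0.04}, {"tx":-0.12, "ty":0.05, "tz":0.02, "jaw":0.04}, {"tx":-0.134, "ty":0.06, "tz":0.02, "jaw":0.04}, {"tx":-0.134, "ty":0.06, "tz":0.02, "jaw":0.04}]' | python3 drive.py >/dev/null;echo '[{"jaw":0.04}, {"jaw":0.04}, {"jaw":0.04}, {"jaw":0.04}]' | python3 drive.py; python3 - <<'E'
from h import *
i=optics.camera_info("wrist");np.savez("w5.npz",**i);b=optics.camera("wrist");cv2.imwrite("pics/w5.png",b)
E
echo '[{"ty":-0.04, "jaw":0.04}, {"ty":-0.08, "jaw":0.04}, {"ty":-0.12, "jaw":0.04}, {"ty":-0.16, "jaw":0.04}, {"ty":-0.2, "jaw":0.04}]' | python3 drive.py>/dev/null;echo '[{"ty":-0.03, "jaw":0.04}, {"ty":-0.05, "jaw":0.04}, {"ty":-0.05, "jaw":0.04}, {"ty":-0.05, "jaw":0.04}, {"ty":-0.05, "jaw":0.04}]' | python3 drive.py; python3 - <<'E'
from h import *
i=optics.camera_info("wrist");np.savez("w6.npz",**i);b=optics.camera("wrist");cv2.imwrite("pics/w6.png",b)
a=cv2.imread("pics/w5.png");w3=cv2.imread("pics/w3.png")
S=[.66,.07,.16]
F=lambda m,c,w,h,s:cv2.resize(m[c[1]:c[1]+h,c[0]:c[0]+w],None,fx=s,fy=s,interpolation=cv2.INTER_CUBIC)
p5=proj(dict(np.load("w5.npz")),S);p6=proj(i,S);p3=proj(dict(np.load("w3.npz")),[.43,-.25,.1])
c5,c6,c3=[(max(0,int(p[0])-w),max(0,min(int(p[1])-h,400-2*h))) for p,w,h in ((p5,66,50),(p6,66,50),(p3,66,50))]
print(p5,p6,p3,c5,c6,c3)
m=np.zeros((600,796,3),np.uint8)
m[:300,:396]=F(a,c5,132,100,3);m[:300,400:]=F(b,c6,132,100,3);m[300:,:396]=F(w3,c3,132,100,3)
m[300:,400:]=cv2.resize(b[:,:],(396,300))
cv2.imwrite("pics/c3.png",m)
E
```

```text
time: 4.85
ee_pos: [0.5999, 0.1965, 0.3317]
tcp_rot: [180.0, 0.1, 179.9]
wrist_force: [-0.4, -0.4, -1.1]
opening: 0.0398
grasp_force: 0.0
time: 5.73
ee_pos: [0.6003, -0.052, 0.3307]
tcp_rot: [180.0, 0.1, 180.0]
wrist_force: [0.3, -0.0, -0.5]
opening: 0.0403
grasp_force: 0.0
[193.5815 251.9907] [449.8904 252.2293] [246.1716 144.2726] (127, 201) (383, 202) (180, 94)
```

View pics/c3.png

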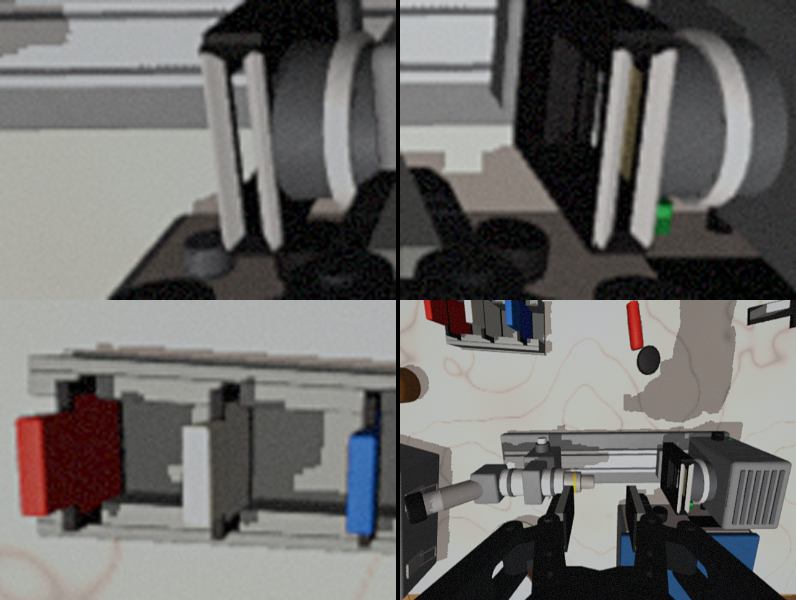

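The lips of the slot show clearly in both top crops: view 5 left lip (202–227,54)→(222–243,240), right (243–265,52)→(263–283,240); view 6 left (608–630,50)→(592–615,245), right (655–678,50)→(630–655,245). The white bar's top in the third crop: corners (183,425),(209,425),(184,525),(210,525).

```bash
python3 - <<'E'
from h import *
I={k:dict(np.load(f"w{k}.npz")) for k in (1,3,5,6)}
O={3:(180,94-100),5:(127,201),6:(383-400/3,202)}
def P(k,u,v): return (O[k][0]+(u+.5)/3-.5,O[k][1]+(v+.5)/3-.5)
f=lambda n,a,b:print(n,*tri((I[5],P(5,*a)),(I[6],P(6,*b))))
f("L out near",(202,54),(608,50));f("R out near",(266,50),(678,50))
f("L in near",(227,54),(630,50));f("R in near",(243,52),(655,50))
f("L tip far",(232,250),(600,250));f("R tip far",(272,250),(643,250))
P1=lambda u,v:(210+(u+.5)/4-.5,195+(v+.5)/4-.5)
for a,b in [((282,229),(183,427)),((322,229),(209,427))]: print("white near",*tri((I[1],P1(*a)),(I[3],P(3,*b))))
for b in [(183,427),(209,427),(184,525),(211,525)]: print(onz(I[3],P(3,*b),.111))
E
```

```text
L out near [0.6281 0.0712 0.1528] [np.float64(0.00021767928386714724), np.float64(0.00021767928386705858)]
R out near [0.6267 0.0926 0.1548] [np.float64(0.0004121004087954537), np.float64(0.0004121004087953932)]
L in near [0.6285 0.0788 0.1516] [np.float64(0.00022272402774416666), np.float64(0.00022272402774418612)]
R in near [0.627  0.0853 0.1549] [np.float64(9.672800262219701e-05), np.float64(9.672800262217122e-05)]
L tip far [0.6974 0.0749 0.1563] [np.float64(0.0003120724192436634), np.float64(0.00031207241924375765)]
R tip far [0.6967 0.0889 0.1574] [np.float64(0.00030400315815966224), np.float64(0.0003040031581593068)]
white near [ 0.4202 -0.2531  0.1106] [np.float64(0.0001990137645471284), np.float64(0.00019901376454695634)]
white near [ 0.42   -0.2431  0.1114] [np.float64(0.00019394268465492816), np.float64(0.00019394268465491152)]
[ 0.4201 -0.2528  0.111 ]
[ 0.4201 -0.2434  0.111 ]
[ 0.4557 -0.255   0.111 ]
[ 0.4557 -0.245   0.111 ]
```

```bash
echo '[{"tx":0.03, "ty":-0.035, "jaw":0.04}, {"tx":0.06, "ty":-0.07, "jaw":0.04}, {"tx":0.09, "ty":-0.105, "yaw":2.6, "jaw":0.04}, {"tx":0.12, "ty":-0.14, "tz":0.02, "yaw":2.6, "jaw":0.04}, {"tx":0.15, "ty":-0.175, "tz":0.04, "yaw":2.6, "jaw":0.04}]' | python3 drive.py >/dev/null;echo '[{"tx":0.012, "ty":-0.022, "tz":0.03, "jaw":0.04}, {"tx":0.012, "ty":-0.022, "tz":0.06, "jaw":0.04}, {"tx":0.012, "ty":-0.022, "tz":0.08, "jaw":0.04}, {"tx":0.012, "ty":-0.022, "tz":0.08, "jaw":0.04}, {"tx":0.012, "ty":-0.022, "tz":0.08, "jaw":0.04}]' | python3 drive.py;echo '[{"jaw":0.04}, {"jaw":0.04}, {"jaw":0.04}]' | python3 drive.py>/dev/null; python3 -c "
from h import *
togo([.4379,-.249,.108],177.4)"
```

```text
time: 6.62
ee_pos: [0.4553, -0.2271, 0.2212]
tcp_rot: [180.0, -0.1, 177.5]
wrist_force: [0.6, -0.1, 0.9]
opening: 0.0398
grasp_force: 0.0
tcp [ 0.4562 -0.228   0.2228] [-179.9454    0.1191  177.4512] shift [ 0.0176 -0.0217  0.1147] yaw change -0.05123445402978177 -> tool z turn 0.05123445402978177
```

```bash
echo '[{"tx":0.0176, "ty":-0.0217, "tz":0.01, "jaw":0.04}, {"tx":0.0176, "ty":-0.0217, "tz":0.045, "jaw":0.04}, {"tx":0.0176, "ty":-0.0217, "tz":0.07, "jaw":0.04}, {"tx":0.0176, "ty":-0.0217, "tz":0.07, "jaw":0.04}, {"tx":0.0176, "ty":-0.0217, "tz":0.07, "jaw":0.04}]' | python3 drive.py;echo '[{"jaw":0.04}, {"jaw":0.04}, {"jaw":0.04}]' | python3 drive.py>/dev/null; python3 -c "
from h import *
togo([.4379,-.249,.108],177.4)
i=optics.camera_info('wrist');b=optics.camera('wrist');cv2.imwrite('pics/w7.png',b)"
```

```text
time: 7.28
ee_pos: [0.4367, -0.2488, 0.1514]
tcp_rot: [180.0, -0.1, 177.4]
wrist_force: [0.5, 0.1, 0.7]
opening: 0.0402
grasp_force: 0.0
tcp [ 0.4377 -0.2493  0.153 ] [-179.9309    0.1338  177.419 ] shift [-0.0001  0.0004  0.045 ] yaw change -0.018979627690157486 -> tool z turn 0.018979627690157486
```

View pics/w7.png

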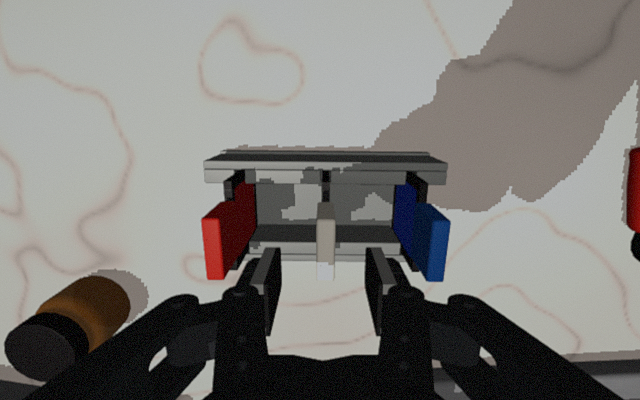

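The white bar is centred between the pads (columns 317–335, pads inner faces 272 and 372); fingers clear red and blue. Descending.

```bash
echo '[{"ty":0.0004, "tz":0.02, "jaw":0.04}, {"ty":0.0004, "tz":0.035, "jaw":0.04}, {"ty":0.0004, "tz":0.045, "jaw":0.04}, {"ty":0.0004, "tz":0.045, "jaw":0.04}, {"ty":0.0004, "tz":0.045, "jaw":0.04}]' | python3 drive.py; echo '[{"jaw":0.0}, {"jaw":0.0}, {"jaw":0.0}, {"jaw":0}, {"jaw":0}]' | python3 drive.py 50;  echo '[{"jaw":0.0}, {"jaw":0.0}, {"jaw":0.0}, {"jaw":0}, {"jaw":0}]' | python3 drive.py
```

```text
time: 8.0
ee_pos: [0.4369, -0.2486, 0.1064]
tcp_rot: [180.0, -0.0, 177.4]
wrist_force: [-0.5, 0.1, 0.8]
opening: 0.0397
grasp_force: 0.0
time: 8.42
ee_pos: [0.4374, -0.2489, 0.1073]
tcp_rot: [-180.0, 0.1, 177.4]
wrist_force: [-0.6, 1.4, 5.7]
opening: 0.0093
grasp_force: 49.6
time: 8.83
ee_pos: [0.4374, -0.2489, 0.1073]
tcp_rot: [-180.0, 0.1, 177.4]
wrist_force: [-0.8, 0.7, 5.7]
opening: 0.0092
grasp_force: 49.6
```

```bash
echo '[{"tz":-0.015, "jaw":0}, {"tz":-0.035, "jaw":0}, {"tz":-0.06, "jaw":0}, {"tz":-0.09, "jaw":0}, {"tz":-0.12, "jaw":0}]' | python3 drive.py; echo '[{"tz":-0.03, "jaw":0}, {"tz":-0.055, "jaw":0}, {"tz":-0.065, "jaw":0}, {"ty":0.01, "tz":-0.065, "jaw":0}, {"ty":0.03, "tz":-0.065, "jaw":0}]' | python3 drive.py; python3 -c "
from h import *
togo([.6622,.082,.285],180)"
```

```text
time: 9.25
ee_pos: [0.4365, -0.2485, 0.2272]
tcp_rot: [180.0, -0.0, 177.4]
wrist_force: [0.9, -0.1, -1.1]
opening: 0.0091
grasp_force: 48.7
time: 9.67
ee_pos: [0.4383, -0.2192, 0.2901]
tcp_rot: [-180.0, -0.0, 177.3]
wrist_force: [1.1, -0.0, -1.6]
opening: 0.0092
grasp_force: 48.8
tcp [ 0.4383 -0.2192  0.2901] [-179.9977   -0.0384  177.2785] shift [-0.2093  0.3115  0.0049] yaw change 2.7215303800245465 -> tool z turn -2.7215303800245465
```

```bash
echo '[{"tx":-0.015, "ty":0.02, "jaw":0}, {"tx":-0.035, "ty":0.05, "yaw":-2.7, "jaw":0}, {"tx":-0.055, "ty":0.08, "yaw":-2.7, "jaw":0}, {"tx":-0.075, "ty":0.11, "yaw":-2.7, "jaw":0}, {"tx":-0.095, "ty":0.14, "yaw":-2.7, "jaw":0}]' | python3 drive.py; echo '[{"tx":-0.02, "ty":0.03, "jaw":0}, {"tx":-0.04, "ty":0.06, "jaw":0}, {"tx":-0.06, "ty":0.09, "jaw":0}, {"tx":-0.07, "ty":0.11, "jaw":0}, {"tx":-0.08, "ty":0.12, "jaw":0}]' | python3 drive.py; echo '[{"jaw":0}, {"jaw":0}, {"jaw":0}]' | python3 drive.py >/dev/null; python3 -c "
from h import *
togo([.6622,.082,.285],180)"
```

```text
time: 10.08
ee_pos: [0.5397, -0.081, 0.2892]
tcp_rot: [180.0, -0.1, -179.9]
wrist_force: [0.1, -0.3, -0.9]
opening: 0.0092
grasp_force: 48.8
time: 10.5
ee_pos: [0.6194, 0.0405, 0.2884]
tcp_rot: [180.0, -0.2, -179.8]
wrist_force: [0.7, -0.8, -0.3]
opening: 0.0094
grasp_force: 48.7
tcp [0.6187 0.0369 0.2901] [-179.9857   -0.1056 -179.9048] shift [-0.0436  0.0451  0.005 ] yaw change -0.09520627333188258 -> tool z turn 0.09520627333188258
```

```bash
echo '[{"tx":-0.015, "ty":0.015, "tz":0.005, "jaw":0}, {"tx":-0.03, "ty":0.03, "tz":0.005, "jaw":0}, {"tx":-0.043, "ty":0.045, "tz":0.01, "jaw":0}, {"tx":-0.043, "ty":0.045, "tz":0.012, "jaw":0}, {"tx":-0.043, "ty":0.045, "tz":0.012, "jaw":0}]' | python3 drive.py;echo '[{"jaw":0}, {"jaw":0}, {"jaw":0}]' | python3 drive.py >/dev/null; python3 - <<'E'
from h import *
togo([.6617,.082,.263],180)
i=optics.camera_info('wrist');b=optics.camera('wrist');cv2.imwrite('pics/w8.png',b)
s=optics.camera('side')
p=proj(optics.camera_info('side'),[.66,.08,.18]);u,v=int(p[0])-40,int(p[1])-40
m=np.zeros((600,800,3),np.uint8);m[:,:]=0
m[:,:480]=cv2.resize(b[120:320,240:400],(480,600),interpolation=cv2.INTER_CUBIC)
m[:320,480:800]=cv2.resize(s[v:v+80,u:u+80],(320,320),interpolation=cv2.INTER_CUBIC)
cv2.imwrite('pics/c4.png',m)
E
```

```text
time: 11.17
ee_pos: [0.6619, 0.0817, 0.2779]
tcp_rot: [-180.0, -0.1, -179.9]
wrist_force: [-0.9, -0.5, -0.7]
opening: 0.0094
grasp_force: 48.8
tcp [0.6618 0.0812 0.28  ] [ 179.9978    0.0531 -179.9616] shift [0.0001 0.0008 0.017 ] yaw change -0.03835458441784567 -> tool z turn 0.03835458441784567
```

View pics/c4.png

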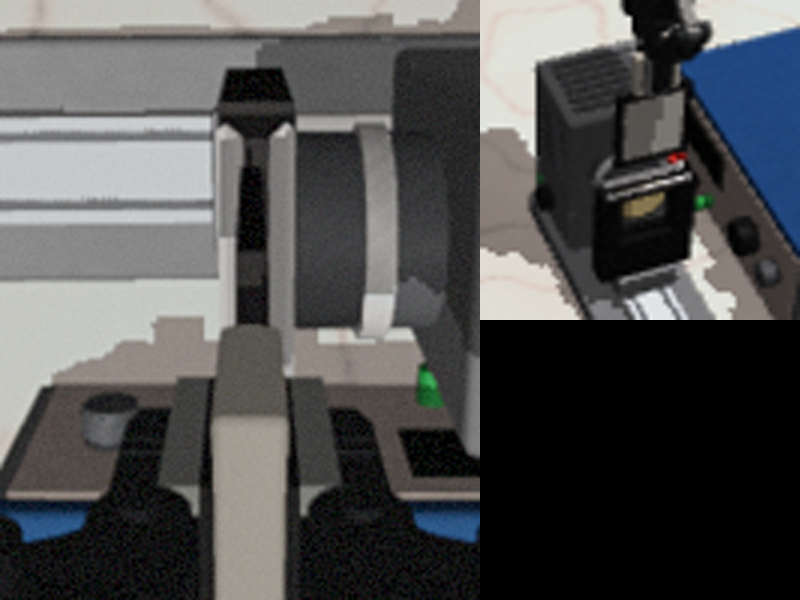

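The plate's black edge (crop col ~252) sits above the gap between the lips (217–242 | 270–296, centre 256), within a millimetre; lead-in will cover it. Lowering slowly and watching the force.

```bash
echo '[{"ty":0.001, "tz":0.006, "jaw":0}, {"ty":0.001, "tz":0.012, "jaw":0}, {"ty":0.001, "tz":0.018, "jaw":0}, {"ty":0.001, "tz":0.025, "jaw":0}, {"ty":0.001, "tz":0.032, "jaw":0}]' | python3 drive.py;echo '[{"tz":0.006, "jaw":0}, {"tz":0.012, "jaw":0}, {"tz":0.018, "jaw":0}, {"tz":0.018, "jaw":0}, {"tz":0.018, "jaw":0}]' | python3 drive.py; python3 -c "
from h import *
togo([.6617,.082,.1943],180)"
```

```text
time: 11.93
ee_pos: [0.6618, 0.0831, 0.2467]
tcp_rot: [180.0, -0.0, -179.9]
wrist_force: [-3.1, 0.4, 1.0]
opening: 0.0091
grasp_force: 49.4
time: 12.35
ee_pos: [0.6619, 0.083, 0.2283]
tcp_rot: [-180.0, -0.1, -179.9]
wrist_force: [-3.6, 0.1, -1.9]
opening: 0.0093
grasp_force: 49.0
tcp [0.6619 0.083  0.2283] [-179.9893   -0.086  -179.902 ] shift [ 0.0001 -0.001   0.034 ] yaw change -0.09803167809076285 -> tool z turn 0.09803167809076285
```

```bash
echo '[{"tx":0.0005, "tz":0.006, "jaw":0}, {"tx":0.0005, "tz":0.012, "jaw":0}, {"tx":0.0005, "tz":0.018, "jaw":0}, {"tx":0.0005, "tz":0.024, "jaw":0}, {"tx":0.0005, "tz":0.029, "jaw":0}]' | python3 drive.py;echo '[{"tz":0.001, "jaw":0}, {"tz":0.002, "jaw":0}, {"tz":0.003, "jaw":0}, {"tz":0.004, "jaw":0}, {"tz":0.004, "jaw":0}]' | python3 drive.py
```

```text
time: 12.77
ee_pos: [0.6616, 0.0831, 0.1995]
tcp_rot: [-180.0, -0.0, -179.9]
wrist_force: [-4.7, 1.2, 2.1]
opening: 0.0092
grasp_force: 49.6
time: 13.18
ee_pos: [0.6616, 0.0831, 0.1964]
tcp_rot: [180.0, -0.0, -179.9]
wrist_force: [-4.9, 0.0, 0.9]
opening: 0.0094
grasp_force: 49.5
```

```bash
echo '[{"tz":0.001, "jaw":0}, {"tz":0.002, "jaw":0}, {"tz":0.002, "jaw":0}]' | python3 drive.py;echo '[{"tz":0.0005, "jaw":0}, {"tz":0.001, "jaw":0}, {"tz":0.001, "jaw":0}]' | python3 drive.py
```

```text
time: 13.43
ee_pos: [0.6616, 0.0831, 0.1945]
tcp_rot: [180.0, -0.0, -179.9]
wrist_force: [-5.0, -0.1, 1.8]
opening: 0.009
grasp_force: 49.6
time: 13.68
ee_pos: [0.6616, 0.0831, 0.1944]
tcp_rot: [180.0, 0.1, -179.9]
wrist_force: [-6.7, -0.1, 6.9]
opening: 0.0086
grasp_force: 50.4
```

Floor contact felt at the predicted height (0.1944). Releasing and lifting.

```bash
echo '[{"jaw":0.03}, {"jaw":0.03}, {"jaw":0.03}, {"jaw":0.03}, {"jaw":0.03}]' | python3 drive.py;echo '[{"tz":-0.01, "jaw":0.03}, {"tz":-0.03, "jaw":0.03}, {"tz":-0.06, "jaw":0.03}, {"tz":-0.09, "jaw":0.03}, {"tz":-0.12, "jaw":0.03}]' | python3 drive.py; echo '[{"tx":0.03, "jaw":0.05}, {"tx":0.07, "jaw":0.05}, {"tx":0.1, "ty":0.03, "jaw":0.05}, {"tx":0.12, "ty":0.06, "jaw":0.05}, {"tx":0.12, "ty":0.09, "jaw":0.05}]' | python3 drive.py;echo '[{"jaw":0.05}, {"jaw":0.05}, {"jaw":0.05}]' | python3 drive.py>/dev/null; python3 - <<'E'
from h import *
o=bot.get_obs();print(o['ee_pos'],o['tcp_rot'],o['q'])
i=optics.camera_info('wrist');np.savez('w9.npz',**i);b=optics.camera('wrist');cv2.imwrite('pics/w9.png',b)
E
```

```text
time: 14.1
ee_pos: [0.6619, 0.083, 0.1931]
tcp_rot: [-180.0, 0.0, -179.9]
wrist_force: [0.3, -0.2, -0.3]
opening: 0.0299
grasp_force: 0.0
time: 14.52
ee_pos: [0.6613, 0.083, 0.3153]
tcp_rot: [180.0, 0.0, -179.9]
wrist_force: [0.5, -0.8, 1.0]
opening: 0.0299
grasp_force: 0.0
time: 14.93
ee_pos: [0.5385, 0.1732, 0.316]
tcp_rot: [179.9, 0.1, -180.0]
wrist_force: [-0.5, -0.1, -0.9]
opening: 0.0499
grasp_force: 0.0
[0.5417 0.1727 0.3137] [-179.9916    0.0268 -179.8742] [ 17.6952   9.3866  21.4232 102.0136  -0.0161  17.5695]
```

View pics/w9.png

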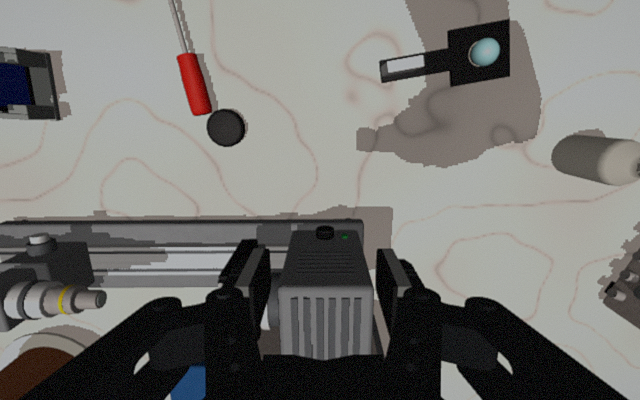

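w9 shows the tray: handle top about (381–425,55–72), ball (484,51), dispenser (600,158). I turn the gripper to the tray's heading and look again from above.

```bash
echo '[{"tx":0.03, "ty":0.01, "yaw":-7, "jaw":0.05}, {"tx":0.06, "ty":0.02, "yaw":-14, "jaw":0.05}, {"tx":0.09, "ty":0.03, "yaw":-21, "jaw":0.05}, {"tx":0.12, "ty":0.04, "tz":0.01, "yaw":-28, "jaw":0.05}, {"tx":0.12, "ty":0.05, "tz":0.014, "yaw":-35, "jaw":0.05}]' | python3 drive.py >/dev/null;echo '[{"yaw":-7, "jaw":0.05}, {"yaw":-14, "jaw":0.05}, {"yaw":-21, "jaw":0.05}, {"yaw":-28, "jaw":0.05}, {"yaw":-35, "jaw":0.05}]' | python3 drive.py;echo '[{"yaw":-7, "jaw":0.05}, {"yaw":-14, "jaw":0.05}, {"yaw":-21, "jaw":0.05}, {"yaw":-28, "jaw":0.05}, {"yaw":-28, "jaw":0.05}]' | python3 drive.py;echo '[{"jaw":0.05}, {"jaw":0.05}, {"jaw":0.05}]' | python3 drive.py >/dev/null; python3 - <<'E'
from h import *
o=bot.get_obs();print(o['ee_pos'],o['tcp_rot'],o['q'])
i=optics.camera_info('wrist');np.savez('w10.npz',**i);b=optics.camera('wrist');cv2.imwrite('pics/w10.png',b)
j=dict(np.load('w9.npz'));a=cv2.imread('pics/w9.png')
p=proj(i,[.412,.31,.03]);print(p);u,v=max(0,int(p[0])-80),max(0,min(int(p[1])-80,240))
print('org10',u,v)
m=np.zeros((600,796,3),np.uint8)
m[:320,:640]=cv2.resize(a[0:80,370:530],None,fx=4,fy=4,interpolation=cv2.INTER_CUBIC)
m=cv2.resize(b[v:v+160,u:u+160],(560,560),interpolation=cv2.INTER_CUBIC)
n=np.zeros((560,240,3),np.uint8);n[:75,:]=cv2.resize(a[5:80,370:530],(240,75))
cv2.imwrite('pics/c5.png',np.hstack([m,n]))
E
```

```text
time: 16.07
ee_pos: [0.422, 0.2218, 0.2994]
tcp_rot: [-180.0, -0.0, -109.6]
wrist_force: [0.3, 0.0, -0.7]
opening: 0.0499
grasp_force: 0.0
time: 16.48
ee_pos: [0.422, 0.2218, 0.2994]
tcp_rot: [-180.0, -0.0, -81.7]
wrist_force: [0.9, -0.5, 0.0]
opening: 0.0502
grasp_force: 0.0
[0.4217 0.2224 0.2992] [-179.9996   -0.0016  -82.1006] [ 27.8083  -3.8574   5.9997  99.8572  -0.0016 -70.0911]
[320.1012 240.7533]
org10 240 160
```

View pics/c5.png

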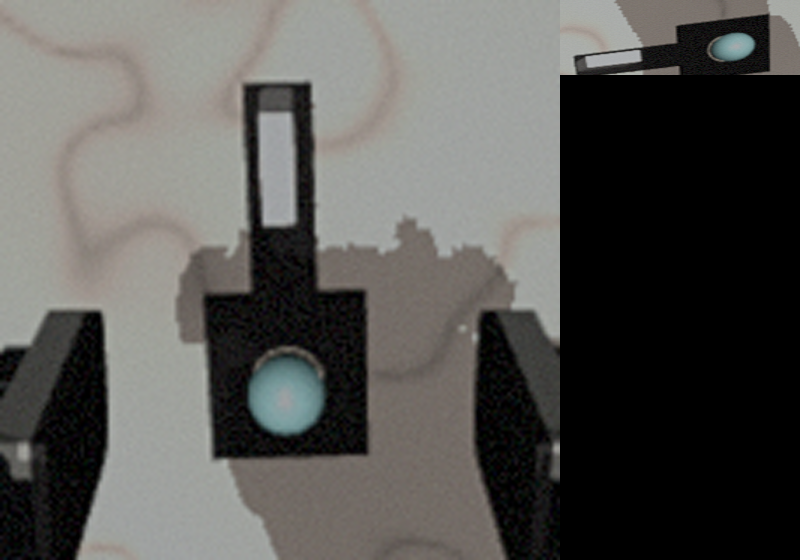

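```bash
python3 - <<'E'
from h import *
i=dict(np.load('w10.npz'));j=dict(np.load('w9.npz'))
P=lambda u,v:(240+(u+.5)/3.5-.5,160+(v+.5)/3.5-.5)
print('handle',*tri((i,P(278,169)),(j,(405.3,63.5))));print('ball',*tri((i,P(287,396)),(j,(485,51.7))))
H=[onz(i,P(*c),.05) for c in [(258,110),(294,110),(264,228),(297,227)]]
Q=[onz(i,P(*c),.008) for c in [(206,294),(367,290),(213,458),(368,454)]]
h=np.mean(H,0);q=np.mean(Q,0);b=onz(i,P(287,396),.02)
print(np.array(H),h);print(np.array(Q),q);print('ball',b)
ang=lambda d:np.degrees(np.arctan2(d[1],d[0]))
print('yaw h-q',ang(q-h),'handle',ang(H[2]+H[3]-H[0]-H[1]),'plate',ang(Q[2]+Q[3]-Q[0]-Q[1]),ang(Q[0]-Q[1])-90,'dist',np.linalg.norm((q-h)[:2]))
E
```

```text
handle [0.4196 0.2624 0.0443] [np.float64(6.749130423514129e-05), np.float64(6.749130423517107e-05)]
ball [0.4032 0.3606 0.0187] [np.float64(0.0002424787169514444), np.float64(0.00024247871695147363)]
[[0.4292 0.2412 0.05  ]
 [0.4173 0.2396 0.05  ]
 [0.4217 0.2822 0.05  ]
 [0.4106 0.2803 0.05  ]] [0.4197 0.2608 0.05  ]
[[0.4395 0.3273 0.008 ]
 [0.3777 0.317  0.008 ]
 [0.4283 0.3983 0.008 ]
 [0.3661 0.3878 0.008 ]] [0.4029 0.3576 0.008 ]
ball [0.4031 0.3602 0.02  ]
yaw h-q 99.84006272907713 handle 99.8356511996424 plate 99.14681090478355 -80.5499753012423 dist 0.09825558655232497
```

```bash
python3 -c "
from h import *
togo([.4197,.2613,.043],-80.5)"
```

```text
tcp [0.4216 0.2225 0.2992] [179.9975  -0.0019 -82.0499] shift [-0.0387 -0.0035  0.2562] yaw change 1.5499285240037892 -> tool z turn -1.5499285240037892
```

```bash
echo '[{"tx":-0.015, "ty":-0.001, "tz":0.03, "yaw":-1.6, "jaw":0.04}, {"tx":-0.03, "ty":-0.002, "tz":0.06, "yaw":-1.6, "jaw":0.04}, {"tx":-0.0387, "ty":-0.0035, "tz":0.095, "yaw":-1.6, "jaw":0.04}, {"tx":-0.0387, "ty":-0.0035, "tz":0.13, "yaw":-1.6, "jaw":0.04}, {"tx":-0.0387, "ty":-0.0035, "tz":0.155, "yaw":-1.6, "jaw":0.04}]' | python3 drive.py;echo '[{"tz":0.02, "jaw":0.04}, {"tz":0.03, "jaw":0.04}, {"tz":0.035, "jaw":0.04}, {"tz":0.035, "jaw":0.04}, {"tz":0.035, "jaw":0.04}]' | python3 drive.py; python3 - <<'E'
from h import *
togo([.4197,.2613,.043],-80.5)
i=optics.camera_info('wrist');b=optics.camera('wrist')
print(proj(i,[.4197,.2613,.05]))
cv2.imwrite('pics/c6.png',cv2.resize(b[120:340,200:440],(720,660))[:600])
E
```

```text
time: 17.2
ee_pos: [0.4185, 0.2614, 0.141]
tcp_rot: [179.9, -0.1, -80.3]
wrist_force: [0.1, 0.8, 0.2]
opening: 0.0401
grasp_force: 0.0
time: 17.62
ee_pos: [0.42, 0.2617, 0.1104]
tcp_rot: [-179.9, 0.0, -80.3]
wrist_force: [-0.5, -0.4, 0.1]
opening: 0.0397
grasp_force: 0.0
tcp [0.42   0.2617 0.1104] [-179.9264    0.0299  -80.3305] shift [0.0004 0.0004 0.0674] yaw change -0.16949295858800895 -> tool z turn 0.16949295858800895
[321.8218 237.267 ]
```

View pics/c6.png

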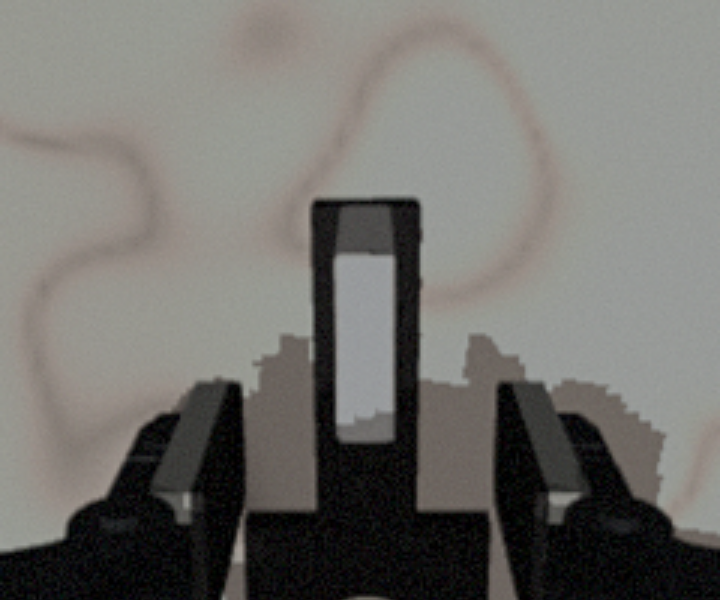

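The handle top (335–395, centre 365) lies in the middle of the pads (242, 498 → 370) and in line. Descending and closing in two steps.

```bash
echo '[{"tz":0.02, "jaw":0.04}, {"tz":0.04, "jaw":0.04}, {"tz":0.055, "jaw":0.04}, {"tz":0.063, "jaw":0.04}, {"tz":0.067, "jaw":0.04}]' | python3 drive.py 80;echo '[{"jaw":0.03}, {"jaw":0.025}, {"jaw":0.02}, {"jaw":0.017}, {"jaw":0.014}]' | python3 drive.py; echo '[{"jaw":0.012}, {"jaw":0.01}, {"jaw":0.005}, {"jaw":0}, {"jaw":0}]' | python3 drive.py; python3 -c "
from h import *
togo([.4197,.2613,.043],-80.5)"
```

```text
time: 18.08
ee_pos: [0.4196, 0.2615, 0.0421]
tcp_rot: [180.0, -0.0, -80.3]
wrist_force: [-0.2, -0.1, 0.1]
opening: 0.0396
grasp_force: 0.0
time: 18.5
ee_pos: [0.4199, 0.2617, 0.0429]
tcp_rot: [-179.9, 0.0, -80.3]
wrist_force: [0.8, 0.2, -0.5]
opening: 0.0142
grasp_force: 0.4
time: 18.92
ee_pos: [0.42, 0.2617, 0.043]
tcp_rot: [-179.9, 0.0, -80.3]
wrist_force: [0.3, -0.5, 5.7]
opening: 0.0108
grasp_force: 78.3
tcp [0.42   0.2617 0.043 ] [-179.912     0.0299  -80.3051] shift [0.0004 0.0004 0.    ] yaw change -0.1948513116461612 -> tool z turn 0.1948513116461612
```

```bash
echo '[{"tz":-0.002, "jaw":0}, {"tz":-0.005, "jaw":0}, {"tz":-0.009, "jaw":0}, {"tz":-0.014, "jaw":0}, {"tz":-0.02, "jaw":0}]' | python3 drive.py;echo '[{"tz":-0.007, "jaw":0}, {"tz":-0.014, "jaw":0}, {"tz":-0.022, "jaw":0}, {"tz":-0.03, "jaw":0}, {"tz":-0.038, "jaw":0}]' | python3 drive.py;echo '[{"tz":-0.008, "jaw":0}, {"tz":-0.016, "jaw":0}, {"tz":-0.024, "jaw":0}, {"tz":-0.032, "jaw":0}, {"tz":-0.04, "jaw":0}]' | python3 drive.py;echo '[{"tz":-0.006, "jaw":0}, {"tz":-0.011, "jaw":0}, {"tz":-0.014, "jaw":0}, {"tz":-0.016, "jaw":0}, {"tz":-0.016, "jaw":0}]' | python3 drive.py; python3 - <<'E'
from h import *
togo([.5622,.0,.153],180)
b=optics.camera('wrist');cv2.imwrite('pics/w11.png',b)
p=(optics.camera('top'));cv2.imwrite('pics/t11.png',p)
m=np.zeros((600,800,3),np.uint8);m[:300,:480]=cv2.resize(b,(480,300));m[300:,:600]=cv2.resize(p[120:270,150:450],(600,300),interpolation=cv2.INTER_CUBIC);cv2.imwrite('pics/c7.png',m)
E
```

```text
time: 19.33
ee_pos: [0.4192, 0.2613, 0.0624]
tcp_rot: [180.0, -0.0, -80.3]
wrist_force: [0.3, -0.0, -1.9]
opening: 0.0106
grasp_force: 77.8
time: 19.75
ee_pos: [0.4195, 0.2615, 0.1012]
tcp_rot: [-180.0, 0.0, -80.3]
wrist_force: [-0.5, 0.0, -1.9]
opening: 0.0115
grasp_force: 77.8
time: 20.17
ee_pos: [0.4195, 0.2615, 0.1411]
tcp_rot: [-180.0, 0.0, -80.3]
wrist_force: [0.5, -0.0, -1.6]
opening: 0.0107
grasp_force: 77.8
time: 20.58
ee_pos: [0.4196, 0.2615, 0.1564]
tcp_rot: [-180.0, 0.0, -80.3]
wrist_force: [0.5, -0.3, -2.0]
opening: 0.0111
grasp_force: 77.8
tcp [0.4196 0.2615 0.1564] [-179.9882    0.0039  -80.3003] shift [ 0.2818 -0.0965  0.0034] yaw change 80.30030147704434 -> tool z turn -80.30030147704434
```

View pics/c7.png

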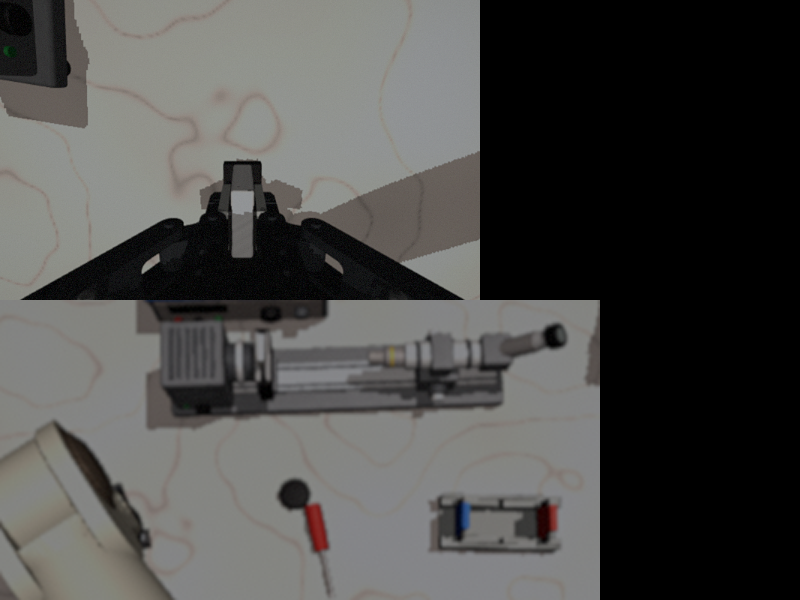

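The wrist view shows the handle firmly between the pads with the tray off the table; the top view shows the red and blue filters, screwdriver and cap undisturbed and the diffuser's white bar standing in the holder at crop (262,365). Now I'll turn the tray gently to face +x.

```bash
echo '[{"yaw":1, "jaw":0}, {"yaw":3, "jaw":0}, {"yaw":6, "jaw":0}, {"yaw":10, "jaw":0}, {"yaw":15, "jaw":0}]' | python3 drive.py >/dev/null;echo '[{"yaw":5, "jaw":0}, {"yaw":10, "jaw":0}, {"yaw":15, "jaw":0}, {"yaw":20, "jaw":0}, {"yaw":25, "jaw":0}]' | python3 drive.py>/dev/null;echo '[{"yaw":5, "jaw":0}, {"yaw":10, "jaw":0}, {"yaw":15, "jaw":0}, {"yaw":20, "jaw":0}, {"yaw":25, "jaw":0}]' | python3 drive.py>/dev/null;echo '[{"yaw":5, "jaw":0}, {"yaw":10, "jaw":0}, {"yaw":15, "jaw":0}, {"yaw":20, "jaw":0}, {"yaw":24, "jaw":0}]' | python3 drive.py;echo '[{"yaw":4, "jaw":0}, {"yaw":7, "jaw":0}, {"yaw":9, "jaw":0}, {"yaw":10.2, "jaw":0}, {"yaw":10.7, "jaw":0}]' | python3 drive.py; python3 -c "
from h import *
togo([.5618,.0025,.153],180)"
```

```text
time: 22.35
ee_pos: [0.4193, 0.2614, 0.1558]
tcp_rot: [-180.0, -0.0, -169.6]
wrist_force: [-0.2, 0.4, -1.5]
opening: 0.0108
grasp_force: 77.9
time: 22.77
ee_pos: [0.4194, 0.2614, 0.1559]
tcp_rot: [-180.0, -0.0, 179.9]
wrist_force: [-0.1, 0.3, -1.3]
opening: 0.0113
grasp_force: 77.9
tcp [0.4194 0.2614 0.1559] [-179.9901   -0.0262  179.9217] shift [-0.1428 -0.2587  0.0029] yaw change 0.07831446571546508 -> tool z turn -0.07831446571546508
```

```bash
echo '[{"ty":-0.001, "jaw":0}, {"ty":-0.004, "jaw":0}, {"ty":-0.009, "jaw":0}, {"ty":-0.016, "jaw":0}, {"ty":-0.025, "jaw":0}]' | python3 drive.py >/dev/null;for k in 1 2 3 4;do :;done; echo '[{"ty":-0.01, "jaw":0}, {"ty":-0.02, "jaw":0}, {"ty":-0.03, "jaw":0}, {"ty":-0.04, "jaw":0}, {"ty":-0.05, "jaw":0}]' | python3 drive.py>/dev/null; echo '[{"ty":-0.01, "jaw":0}, {"ty":-0.02, "jaw":0}, {"ty":-0.03, "jaw":0}, {"ty":-0.04, "jaw":0}, {"ty":-0.05, "jaw":0}]' | python3 drive.py>/dev/null; echo '[{"ty":-0.01, "jaw":0}, {"ty":-0.02, "jaw":0}, {"ty":-0.03, "jaw":0}, {"ty":-0.04, "jaw":0}, {"ty":-0.05, "jaw":0}]' | python3 drive.py>/dev/null; echo '[{"ty":-0.01, "jaw":0}, {"ty":-0.02, "jaw":0}, {"ty":-0.03, "jaw":0}, {"ty":-0.04, "jaw":0}, {"ty":-0.05, "jaw":0}]' | python3 drive.py; echo '[{"ty":-0.009, "jaw":0}, {"ty":-0.017, "jaw":0}, {"ty":-0.024, "jaw":0}, {"ty":-0.029, "jaw":0}, {"ty":-0.0325, "jaw":0}]' | python3 drive.py;echo '[{"ty":-0.001, "jaw":0}, {"ty":-0.001, "jaw":0}, {"ty":-0.001, "jaw":0}]' | python3 drive.py>/dev/null; python3 -c "
from h import *
togo([.5618,.0025,.153],180)"
```

```text
time: 24.85
ee_pos: [0.4195, 0.0355, 0.1562]
tcp_rot: [-180.0, 0.0, 180.0]
wrist_force: [-0.2, -0.0, -0.6]
opening: 0.0112
grasp_force: 77.9
time: 25.27
ee_pos: [0.4195, 0.0033, 0.1562]
tcp_rot: [-180.0, -0.0, 180.0]
wrist_force: [-0.1, -0.0, -1.8]
opening: 0.011
grasp_force: 78.0
tcp [0.4195 0.0031 0.1562] [ 179.9954   -0.0018 -179.996 ] shift [-0.1423 -0.0006  0.0032] yaw change -0.00399426184924323 -> tool z turn 0.00399426184924323
```

```bash
echo '[{"tx":-0.001, "jaw":0}, {"tx":-0.004, "jaw":0}, {"tx":-0.009, "jaw":0}, {"tx":-0.016, "jaw":0}, {"tx":-0.024, "ty":-0.0006, "jaw":0}]' | python3 drive.py >/dev/null; echo '[{"tx":-0.009, "jaw":0}, {"tx":-0.018, "tz":0.001, "jaw":0}, {"tx":-0.027, "tz":0.002, "jaw":0}, {"tx":-0.036, "tz":0.003, "jaw":0}, {"tx":-0.045, "tz":0.003, "jaw":0}]' | python3 drive.py>/dev/null; echo '[{"tx":-0.009, "jaw":0}, {"tx":-0.018, "jaw":0}, {"tx":-0.027, "jaw":0}, {"tx":-0.036, "jaw":0}, {"tx":-0.045, "jaw":0}]' | python3 drive.py; echo '[{"tx":-0.008, "jaw":0}, {"tx":-0.015, "jaw":0}, {"tx":-0.021, "jaw":0}, {"tx":-0.025, "jaw":0}, {"tx":-0.028, "jaw":0}]' | python3 drive.py; echo '[{"jaw":0}, {"jaw":0}, {"jaw":0}]' | python3 drive.py>/dev/null; python3 - <<'E'
from h import *
togo([.5618,.0025,.153],180)
X={'ball':[.6622,.0025,.13],'bar':[.6622,.0825,.2]}
for n in ('top','side'):
    i=optics.camera_info(n);b=optics.camera(n);cv2.imwrite(f'pics/{n}f.png',b)
    e=proj(i,X['ball']);u,v=e.astype(int);w=b[v-25:v+26,u-25:u+26].astype(int)
    m=((w[...,0]-w[...,2]>15)&(w[...,1]>90)).astype(np.uint8)
    k,l,st,c=cv2.connectedComponentsWithStats(m)
    print(n,'exp',e,[(s[4],q+[u-25,v-25]) for s,q in zip(st[1:],c[1:]) if s[4]>8])
E
```

```text
time: 26.77
ee_pos: [0.5344, 0.0024, 0.1532]
tcp_rot: [180.0, 0.0, 180.0]
wrist_force: [-0.9, 0.3, -1.7]
opening: 0.011
grasp_force: 78.0
time: 27.18
ee_pos: [0.5619, 0.0024, 0.1531]
tcp_rot: [-180.0, -0.0, 180.0]
wrist_force: [0.3, -0.1, -2.0]
opening: 0.0107
grasp_force: 78.0
tcp [0.5612 0.0024 0.1532] [179.999   -0.0084 179.9971] shift [-0.0006  0.0001  0.0002] yaw change 0.002903206314357476 -> tool z turn -0.002903206314357476
top exp [310.6719 149.0469] []
side exp [364.1482 183.3035] [(np.int32(61), array([365.8197, 182.4262]))]
```

```bash
python3 - <<'E'
from h import *
i6=dict(np.load('w6.npz'));i9=dict(np.load('w9.npz'))
print('nose',tri((i6,(312,241)),(i9,(105,299))))
b=cv2.imread('pics/topf.png').astype(int);w=b[135:165,295:328]
for d in (4,8):
    m=((w[...,0]-w[...,2]>d)&(w[...,1]>60)).astype(np.uint8)
    k,l,st,c=cv2.connectedComponentsWithStats(m);print(d,[(s,q+[295,135]) for s,q in zip(st[1:],c[1:]) if s[4]>8])
print((w[::3,::2,0]-w[::3,::2,2]));print(w[::3,::2,1])
s=optics.camera_info('side');t=optics.camera_info('top')
print(onz(s,(365.8,182.4),.13))
E
```

```text
nose (array([ 0.6653, -0.0644,  0.1224]), [np.float64(0.001230795141978207), np.float64(0.0012307951419780053)])
4 []
8 []
[[ -5   1   1   2   1   2   1   2   1   1   1   2   1   1   1   1   0]
 [ -8  -2  -2  -2  -2  -3  -3  -3  -2  -2  -3  -2  -3  -3  -3  -3  -4]
 [-11 -10  -9  -9  -9  -8  -9  -9 -10 -10 -10  -9 -10 -10 -10  -9 -11]
 [-13 -15 -14 -15 -15 -15 -16 -16 -16 -16 -16 -16 -16 -17 -16 -17 -15]
 [-14 -17 -18 -17 -17 -18 -17 -16 -18 -18 -17 -17 -17 -18 -17 -18 -16]
 [-13 -16 -17 -16 -17 -16 -16 -16 -16 -17 -17 -17 -17 -17 -17 -17 -13]
 [-12 -15 -15 -15 -14 -14 -13 -11 -12 -12 -12 -11 -11 -12 -13 -13  -8]
 [-15 -10  -8  -6  -5  -6  -7  -1   0  -2  -2  -3  -4  -6  -9 -10  -9]
 [-13 -15 -14 -11  -8  -6  -9  -3   0  -1  -2  -3  -6  -8 -13 -13 -15]
 [-10 -16 -17 -15 -15  -8 -10  -6  -2   1  -2  -5  -9 -10 -15 -16 -17]]
[[105 134 133 133 134 133 133 133 133 132 134 133 134 133 133 134 122]
 [106 133 133 133 133 133 134 134 133 133 132 133 133 133 133 134 122]
 [102 134 132 133 133 133 133 133 132 133 133 133 133 133 133 134 123]
 [ 91 129 129 128 128 127 128 128 128 127 128 128 127 127 128 128 118]
 [ 87 122 122 122 121 121 121 121 121 122 122 122 121 121 122 121 109]
 [ 84 114 115 115 115 115 115 115 115 114 114 114 114 114 114 114  85]
 [ 81 107 110 111 111 111 112 113 114 113 113 116 116 116 116 114  97]
 [116 129 131 132 133 133 133 133 134 133 134 134 134 134 133 132 133]
 [117 121 128 132 133 133 133 134 133 133 133 134 134 133 131 131 126]
 [108 112 119 125 129 132 133 134 133 133 134 134 134 132 129 126 121]]
[0.6684 0.0042 0.13  ]
```

```bash
python3 -c "
from workcell import bot, optics
o=bot.get_obs();print(o['time'],o['ee_pos'],o['grasp_force'],o['qd']);print(bot.job_done())"
```

```text
27.5333 [0.56126207 0.00237559 0.15333967] 77.96273589134216 [ 0.05181094 -0.05885151  0.04503226 -0.04798925 -0.06133013 -0.08299433]
the job is handed in; nothing more can be done
None
```

I handed the job in at 27.5 s with the diffuser home in the slot and released, and the tray held level with the ball within about 7 mm of the focus by my measurements; no verdict came back, and I viewed 12 pictures, two over the limit of 10.

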